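# Steady the flask and ready the pipette

## Robot

A 7-joint arm with a two-finger parallel gripper is mounted at the origin on the work surface. World frame = base frame: x ahead of the robot, y to its left, z up, the work surface at z = 0. Lengths are in m, angles in rad, forces in N, time in s.
With the tool pointing down it reaches from about 0.4 to 0.85 m from the base axis. Payload 10.4 kg.
Tool frame: the origin (TCP) lies between the finger pads; the fingertips stand ahead of it and the grasp point (between the pads) lies 3 mm ahead of it (r.tips_ahead is the z of the fingertips in the tool frame, in m); z points along the fingers, y is the line along which they close (so a half turn about z gives the same grasp; the last joint's range is limited). The gripper opens to 87 mm and grips with 3 to 60 N. Pads are 19 mm wide; open, the fingers measure 117 mm over their backs; the gripper's body (75 mm by 190 mm) begins 51 mm behind the grasp point.
Start: joints at [1.108, 0.332, -0.065, 1.46, 0.022, 1.35, -0.088], TCP at [0.266, -0.566, 0.245] pointing down, gripper open.
Joint ranges: [-2.6, 2.6], [-0.5, 2.12], [-1.47, 1.34], [0.16, 2.42], [-1.27, 4.41], [0.06, 2.06], [-2.6, 2.6]. Speed limits (rad/s): [2.22, 2.22, 2.79, 2.79, 3.14, 3.14, 3.14].

## Interface

Orientations are given as a unit quaternion [x, y, z, w].
In Python, from bench import telemetry, camera, get_calibration, r gives the robot as it stands.
- The arm moves only by the tool drive_tool, never from a script. Its argument "series" is one flat list of numbers, 7 for each row, row after row: the turn, a rotation vector about the tool's x, y, z in units of 5 degrees (1.0 is 5 degrees), then the shift along the tool's x, y, z in units of 40 mm (1.0 is 40 mm), then the opening, from -1 (shut) to 1 (fully open). A call has 1 to 10 rows; each row is the pose to reach, as a shift and turn from the pose commanded when the call began, along the tool's axes at that moment; what a row does not reach only later rows make up. A row lasts 1/12 s, in which the tool goes at most 41.7 mm and 7.16 degrees, less where a joint would pass 70% of its speed; a pose out of reach is approached as far as the arm can. A call with a gripper value outside its range is refused whole. The fingers move at their own pace and stop on an object; "grip_force" is the grip in N (left out, the last holds). Time passes only in rows, so rows that repeat a pose let the fingers close. It gives the time, the measured TCP pose, the force, the opening and the grip force at its end, in the units of the state.
- telemetry.read_state(): the state, without advancing time (a new reading comes with each control period).
- camera(name): name is "scene" or "top" or "wrist"; returns the picture (480x640x3 uint8, red, green, blue); there is no depth.
- get_calibration(name): a dict with "fovy" (degrees; the focal length in pixels is half the picture's height over the tangent of half this angle, whatever the lens; pixels are square), "cx", "cy" (the principal point, pixels), "xyz" and "rotation" of the camera in the world. Camera axes: x right, y up, looking along -z (the intrinsics and any distortion apply to the point x, -y, -z); pixel columns grow to the right and rows downward; lengths in m; the calibration is good to about 2 mm. A picture is of the moment at which its call begins: read the wrist's pose just before it. get_calibration takes no time and is no camera call; for the wrist camera it gives the pose at the moment of the call.
- r.close_job(): hands the job in; it is judged then, once.
The state is a dict: "time": time; "joint_positions": joint angles; "joint_vel": joint speeds; "joint_torque": joint torques, N m; "ee_pos": TCP position; "eef_rot": TCP orientation; "ft_force": force on the tool from outside, world axes, zero at the start; "torque": the same for the moment, N m; "width": finger opening in m; "grip_force": force on a finger pad.
Only numpy, scipy, OpenCV 4.12 (cv2) and the standard library are available. Lean on these libraries where they do the work, as an engineer would, in place of code of your own. Each camera call takes 0.05 s, during which the arm holds its last target. There are 200 camera calls.

## Task

Steady the glass flask: lift the ring weight up off its post and lower it over the flask's neck, so that it sits flat on the shoulder, and let go of it. Then draw the longer of the two pipettes out of the slanting stand, turn it upright with its tip down, and finish while still holding it there, steady, with the tip two or three centimetres above the middle of the flask's mouth and touching nothing else. Do not tip the flask over, and leave the short pipette and everything else where they are.

Things in the scene. Friction and masses are not known exactly. Their poses are not given: they have to be found in the camera images.
- ring_c (a point): Centre of the grey ring weight (a flat collar, 54 mm outside diameter, 32 mm hole, 16 mm high, about 0.2 kg), half-way up; z is the ring's axis. It starts lying level around the pin of its post, loose. It can be gripped across its outside diameter from above.
- ring_stand: Fixed white post on a steel disc foot (72 mm across, 8 mm high). Origin at the centre of the underside, z up. The post is 38 mm thick up to 50 mm, where the ring rests on its shoulder; above it a pin 18 mm thick runs up to 75 mm through the ring's hole.
- flask_mouth (a point): Centre of the mouth of the loose flat-bottomed clear glass flask (0.12 kg), 95 mm above its underside; z up its axis. Body 64 mm across to 38 mm high, then a shoulder at about 45 degrees to the neck, 23 mm across from 60 mm up to the mouth. The ring, put over the neck, centres itself on the shoulder, its centre about 32 mm below the mouth.
- holder: Fixed white slanting pipette stand, foot 140 x 150 x 8 mm, origin at the centre of its underside. Two sleeves at y = +40 and -40 mm lean 35 degrees from upright, mouths up and towards -x (the robot), about 108 mm high, at x = -34 mm. Square bore 24 mm, 50 mm long. Each holds one pipette, loosely; which is where varies. A pipette is drawn out along its axis; 110 mm clears it wholly.
- pip_grip (a point): Middle of the grey hand grip of the longer pipette (round, 22 mm across, 45 mm long, 0.08 kg). z runs along the pipette away from the tip, 35 degrees from vertical at the start. Towards +z: grip ends at 22.5, fixed plunger button ends at 35 mm. Towards -z: 32 mm collar, 5 thick, from 22.5, resting on the sleeve; then a 20 mm shaft 50 long, then a taper to the tip at 132.5 mm.
- pip_tip (a point): Tip of the longer pipette, on its axis 132.5 mm from pip_grip; z as for pip_grip.
- pip_short_c (a point): Middle of the grip of the short pipette in the other sleeve: same shape and collar, but its grip is only 20 mm long (longer one 45 mm) and its button 5 mm. To be left alone.
- amber_c (a point): Middle of a loose amber glass bottle, 60 mm across, 130 mm high; bystander.
- jar_c (a point): Middle of a loose small glass jar, 54 mm across, 60 mm high; bystander.
- beaker_c (a point): Middle of a loose glass beaker, 66 mm across, 70 mm high; bystander.
- carton_c (a point): Middle of a loose cardboard carton, 70 x 120 x 50 mm high; bystander.
There are look-alikes about, which are no part of the job. Of the things that look like the part that bears ring_c, the largest one is meant.

How it is judged:
On the way, in this order (a step that is already met when the one before it is completed fails the run):
1. the ring weight is lifted up clear of its post (z of ring_c in the frame of ring_stand above 0.088 m and contact force between ring and the fingers above 1 N), for 0.1 s.
2. the ring sits level on the flask's shoulder round its neck, let go (horizontal distance between ring_c and flask_mouth below 0.008 m and z of ring_c in the frame of flask_mouth between -0.045 and -0.02 m and angle between ring_c's own z axis and vertical below 0.2 rad and contact force between ring and the fingers below 0.05 N and angle between flask_mouth's own z axis and vertical below 0.12 rad), for 0.2 s.
3. the longer pipette is drawn out of the stand and held (contact force between pip_long and holder below 0.05 N and distance of pip_tip from where it was at the start of the episode above 0.09 m and contact force between pip_long and the fingers above 1 N), for 0.1 s.
At the end, for the whole second after the job is handed in: Ring round the neck on the shoulder (8 mm of the axis, centre 20-45 mm below the mouth, level to 0.2 rad), let go; flask upright. Longer pipette held still, tip down, upright to 0.20 rad, tip within 15 mm of the mouth axis and 6-60 mm above it, touching neither stand, flask nor ring (all of step 2 and contact force between pip_long and holder below 0.05 N and angle between pip_grip's own z axis and vertical below 0.2 rad and horizontal distance between pip_tip and flask_mouth below 0.015 m and z of pip_tip in the frame of flask_mouth between 0.006 and 0.06 m and contact force between pip_long and flask below 0.05 N and contact force between pip_long and ring below 0.05 N and contact force between pip_long and the fingers above 1 N and linear speed of each of pip_long, flask below 0.03 m/s); the arm keeps its last pose, push and grip.
It fails at once if the flask is tipped by more than 0.4 rad (angle between flask_mouth's own z axis and vertical above 0.4 rad).
It fails at once if the short pipette is shifted by more than 25 mm (distance of pip_short_c from where it was at the start of the episode above 0.025 m).
It fails at once if a bystander is shifted by more than 30 mm (distance of any of amber_c, jar_c, beaker_c, carton_c from where it was at the start of the episode above 0.03 m).
It also fails if it takes over 64 s, if anything falls off the work surface, if the arm or the gripper's body presses on something with over 40 N, if the wrist force passes 120 N, or if a joint passes its speed limit or range.

## Working session

There is one attempt and no reset: what is moved stays moved. The work goes in short steps, Python scripts to look and compute and a tool call to move; the robot and the scene stay as the last step left them, time stands still between calls to the robot, and variables do not carry over. Pictures are saved under pics/ and viewed, at most 12 in all, crops included, and the job is handed in when it is done.

Besides the shell and the picture viewer there is one more tool, called after "Call:" by a JSON object that holds its "name" and its "arguments", one argument or row to a line. drive_tool: Moves the arm, as the interface text tells. Its arguments: {"type":"object","properties":{"series":{"type":"array"},"grip_force":{"type":"number"}},"required":["series"]}

```bash
mkdir -p pics; ls
python3 - <<'E'
from bench import telemetry, camera, get_calibration, r
import cv2
for n in("scene","top"):
    cv2.imwrite(f"pics/{n}0.png",camera(n)[:,:,::-1]); print(n,get_calibration(n))
print(r.tips_ahead, telemetry.read_state())
print(get_calibration("wrist"))
E
```

```text
pics
scene {'fovy': 48.41532164501709, 'cx': 329.6700210859916, 'cy': 240.5764027052908, 'xyz': array([ 1.12069796, -0.5492857 ,  0.80823125]), 'rotation': array([0.35632728, 0.16035618, 0.37590142, 0.84024692])}
top {'fovy': 48.61829251529273, 'cx': 323.0210177163433, 'cy': 240.77552746836548, 'xyz': array([ 0.35748028, -0.08945355,  1.10585938]), 'rotation': array([ 0.07476395, -0.06675585, -0.6587345 ,  0.74566941])}
0.022 {'time': 0.1, 'joint_positions': array([ 1.10839794,  0.33280827, -0.06471646,  1.46087089,  0.02161719,
        1.34987011, -0.08845124]), 'joint_vel': array([ 0.00020409, -0.00138732,  0.00108873, -0.00135736, -0.00048815,
        0.00050148,  0.00120509]), 'joint_torque': array([ 1.32288533e-03, -6.24544644e+01,  2.47076398e-02, -3.90724218e+01,
       -6.11646334e-02,  3.64730414e-02,  1.30760693e-06]), 'ee_pos': array([ 0.26596604, -0.56523697,  0.24382729]), 'eef_rot': array([ 9.75909695e-01,  2.18173945e-01, -1.70272446e-04, -6.06772661e-04]), 'ft_force': array([ 0.55572982, -0.1972549 , -0.41046784]), 'torque': array([-0.01766303,  0.01681964,  0.03426252]), 'grip_force': 0.0, 'width': 0.0871746818554119}
{'fovy': 68.42017138831093, 'cx': 319.9267510118572, 'cy': 239.27376623862156, 'xyz': array([ 0.33338142, -0.53482446,  0.38420677]), 'rotation': array([-0.11252259,  0.07302148, -0.53078602,  0.836823  ])}
```

View pics/scene0.png

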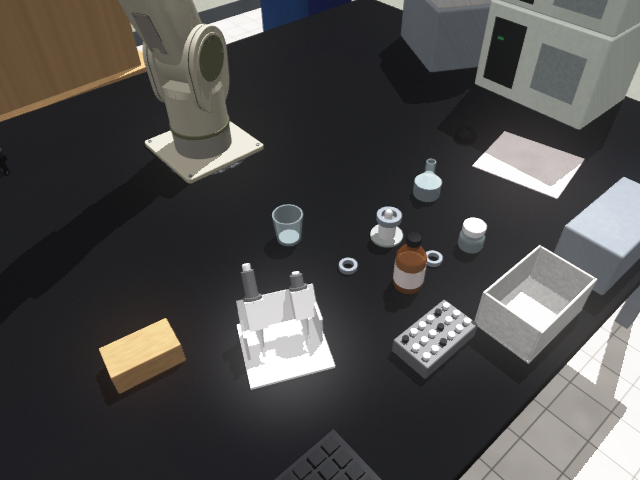

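View pics/top0.png

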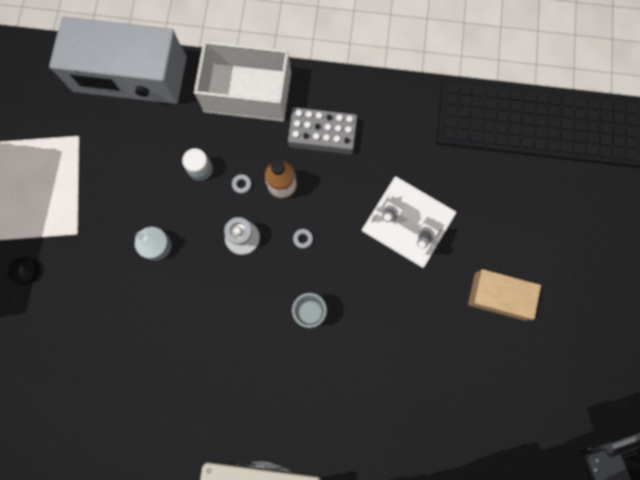

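Scene view: flask at (428,185), ring on post (388,225), amber bottle (409,268), jar (472,236), beaker (288,225), holder (285,330) with the long pipette left (249,280) and the short one right (296,285). Top view: flask (152,243), ring and post (240,235), holder (410,222). I'll enlarge these for exact pixels.

```bash
cat > h.py <<'E'
import numpy as np, cv2
from scipy.spatial.transform import Rotation as R
from bench import telemetry, camera, get_calibration, r
def ray(c,u,v):
    f=240/np.tan(np.radians(c["fovy"])/2)
    d=R.from_quat(c["rotation"]).apply([(u-c["cx"])/f,-(v-c["cy"])/f,-1])
    return np.array(c["xyz"]),d/np.linalg.norm(d)
def atz(c,u,v,z):
    o,d=ray(c,u,v); return o+d*(z-o[2])/d[2]
def tri(obs):
    A=np.zeros((3,3));b=np.zeros(3)
    L=[ray(*o) for o in obs]
    for o,d in L:
        P=np.eye(3)-np.outer(d,d);A+=P;b+=P@o
    x=np.linalg.solve(A,b); return x,[round(float(np.linalg.norm((np.eye(3)-np.outer(d,d))@(x-o))),4) for o,d in L]
def proj(c,p):
    f=240/np.tan(np.radians(c["fovy"])/2)
    q=R.from_quat(c["rotation"]).inv().apply(np.atleast_2d(p)-c["xyz"])
    return np.c_[c["cx"]+f*q[:,0]/-q[:,2],c["cy"]-f*q[:,1]/-q[:,2]]
E
python3 - <<'E'
from h import *
s=cv2.imread("pics/scene0.png");t=cv2.imread("pics/top0.png")
def cr(i,x,y,w=100,h=75,k=4):
    o=cv2.resize(i[y:y+h,x:x+w],None,fx=k,fy=k,interpolation=cv2.INTER_CUBIC)
    for a in range(0,w,20): cv2.putText(o,str(x+a),(a*k,8),0,.3,(0,255,255)); cv2.line(o,(a*k,10),(a*k,16),(0,255,255))
    for a in range(0,h,15): cv2.putText(o,str(y+a),(0,a*k+4),0,.3,(0,255,255)); cv2.line(o,(20,a*k),(26,a*k),(0,255,255))
    return o
cv2.imwrite("pics/c1.png",np.vstack([np.hstack([cr(s,360,170),cr(s,225,255)]),np.hstack([cr(t,360,175),cr(t,205,200)])]))
cs,ct=get_calibration("scene"),get_calibration("top")
for n,a,b in (("longtop",(247,265),(427,233)),):
    print(n,tri([(cs,*a),(ct,*b)]))
# holder base corners approx top, flask
for n,u,v,z in (("ring",239,229,.058),("flask body",152,243,.02),("amber",281,172,.13),("jar",197,158,.06),("beaker",310,310,.05),("h1",397,178,.008),("h2",455,212,.008),("h3",424,266,.008),("h4",362,229,.008)): print(n,atz(ct,u,v,z).round(3))
for n,u,v,z in (("ring",389,216,.066),("mouth",431,162,.095)): print(n,atz(cs,u,v,z).round(3))
E
```

```text
longtop (array([ 0.58284486, -0.25099127,  0.17377654]), [0.0004, 0.0004])
ring [0.572 0.107 0.058]
flask body [0.528 0.29  0.02 ]
amber [0.679 0.031 0.13 ]
jar [0.71  0.217 0.06 ]
beaker [ 0.429 -0.056  0.05 ]
h1 [ 0.736 -0.205  0.008]
h2 [ 0.676 -0.335  0.008]
h3 [ 0.552 -0.279  0.008]
h4 [ 0.615 -0.142  0.008]
ring [0.574 0.104 0.066]
mouth [0.531 0.284 0.095]
```

View pics/c1.png

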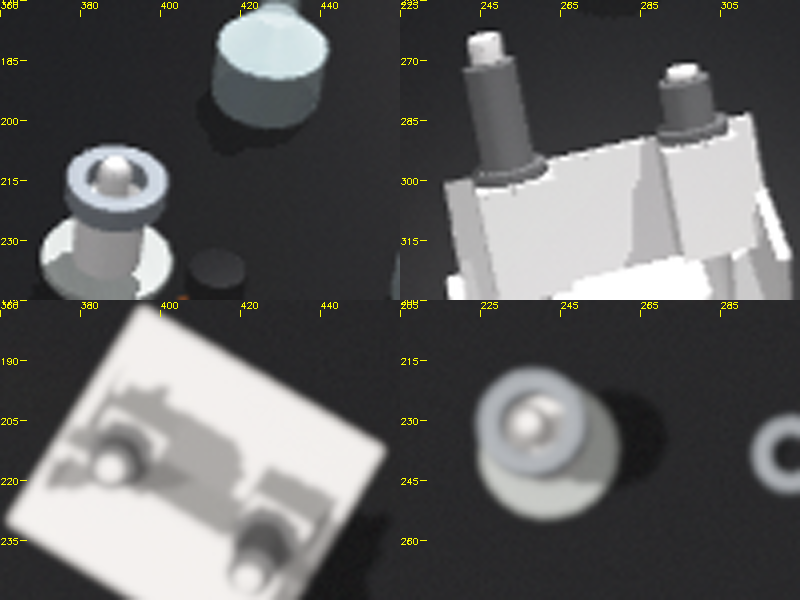

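The crops show the ring top centred at scene (389,215) and top (238,230). The long pipette's button top is at scene (246,264) and top (422,244), and the short pipette is at scene (296,274). Next I work out the rough grasp and the first move.

```bash
cat >> h.py <<'E'
def down(deg):  # tool down, closing axis y at heading deg
    a=np.radians(deg); y=np.array([np.cos(a),np.sin(a),0]); z=np.array([0,0,-1.])
    return R.from_matrix(np.c_[np.cross(y,z),y,z])
def rows(p,Rt,p0=None,R0=None):
    s=telemetry.read_state()
    p0=s["ee_pos"] if p0 is None else p0; R0=R.from_quat(s["eef_rot"]) if R0 is None else R0
    w=np.degrees((R0.inv()*Rt).as_rotvec())/5; d=R0.inv().apply(np.array(p)-p0)/.04
    print("turn",w.round(2),"shift",d.round(3),"rows>=",max(np.linalg.norm(w)*5/7.16,np.linalg.norm(d)*40/41.7).round(1))
E
python3 - <<'E'
from h import *
cs,ct=get_calibration("scene"),get_calibration("top")
for n,a,b in (("button",(246,264),(422,244)),("ringtop",(389,215),(238,230))): print(n,tri([(cs,*a),(ct,*b)]))
print("shortbutton",tri([(cs,295.5,273),(ct,388,216)]))
print("foot",atz(ct,242,236.7,.008))
rows([.40,-.25,.28],down(-27)); rows([.53,.09,.23],down(10))
E
```

```text
button (array([ 0.56585836, -0.24498761,  0.15830458]), [0.0012, 0.0012])
ringtop (array([0.5695038 , 0.10853034, 0.06290302]), [0.0006, 0.0006])
shortbutton (array([ 0.61744861, -0.18125703,  0.13156887]), [0.0009, 0.0009])
foot [0.56697178 0.10779049 0.008     ]
turn [-0.01 -0.   -7.56] shift [ 6.388 -5.705 -0.898] rows>= 8.3
turn [-1.000e-02 -1.000e-02 -1.496e+01] shift [ 12.948 -12.01    0.36 ] rows>= 16.9
```

Call:
{"name": "drive_tool", "arguments": {
  "series": [0,0,-0.9,0.7,-0.65,-0.25,1,0,0,-1.8,1.4,-1.25,-0.6,1,0,0,-2.7,2.1,-1.9,-0.9,1,0,0,-3.6,2.8,-2.5,-0.9,1,0,0,-4.5,3.5,-3.15,-0.9,1,0,0,-5.2,4.2,-3.8,-0.9,1,0,0,-6,4.9,-4.4,-0.9,1,0,0,-6.8,5.7,-5.1,-0.9,1,0,0,-7.56,6.4,-5.7,-0.9,1,0,0,-7.56,6.4,-5.7,-0.9,1]
}}

```text
time: 0.93
ee_pos: [0.4039, -0.243, 0.2808]
eef_rot: [0.849, 0.528, 0.001, -0.0]
ft_force: [0.7, 0.6, 0.4]
width: 0.087
grip_force: 0.0
```

Run:
```python
from h import *
rows([.56,.10,.23],down(10))
```

```text
turn [ 0.01 -0.02 -7.24] shift [ 9.414 -0.286  1.286] rows>= 9.1
```

Call:
{"name": "drive_tool", "arguments": {
  "series": [0,0,-0.8,0.95,0,0.1,1,0,0,-1.6,1.9,0,0.3,1,0,0,-2.4,2.9,-0.1,0.4,1,0,0,-3.2,3.9,-0.1,0.6,1,0,0,-4,4.9,-0.1,0.7,1,0,0,-4.8,5.9,-0.2,0.9,1,0,0,-5.6,6.9,-0.2,1,1,0,0,-6.4,7.9,-0.2,1.1,1,0,0,-7.2,8.9,-0.3,1.2,1,0,0,-7.24,9.4,-0.3,1.3,1]
}}

```text
time: 1.77
ee_pos: [0.561, 0.0953, 0.2281]
eef_rot: [0.645, 0.764, 0.001, -0.001]
ft_force: [0.1, -0.3, -0.1]
width: 0.0869
grip_force: 0.0
```

Run:
```python
from h import *
s=telemetry.read_state(); print(s["ee_pos"],s["joint_vel"].round(2))
c=get_calibration("wrist"); im=camera("wrist")
cv2.imwrite("pics/w1.png",im[:,:,::-1]); print(c)
import pickle; pickle.dump(c,open("w1.pkl","wb"))
print(proj(c,[[.571,.107,.066],[.53,.287,.095]]))
```

```text
[0.56100477 0.09532604 0.2280849 ] [-0.4   0.37 -0.01 -0.28  0.26  0.02 -0.49]
{'fovy': 68.42017138831093, 'cx': 319.9267510118572, 'cy': 239.27376623862156, 'xyz': array([0.55026051, 0.16633819, 0.3686086 ]), 'rotation': array([-0.13195032, -0.01132021,  0.08364941,  0.98765568])}
[[331.80832814 216.78353395]
 [320.30410916 -49.80577681]]
```

View pics/w1.png

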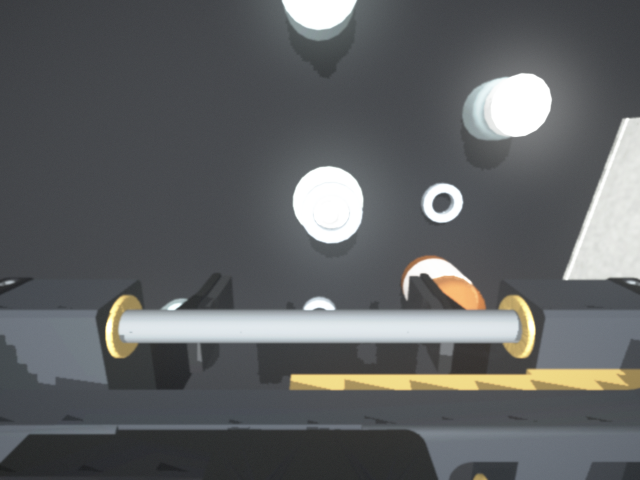

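Wrist view: the ring's hole is centred at about (331,205), the jar at (515,105), the amber bottle at (445,290), and the flask's body at the top edge (320,10). The arm was still settling, so I take one more still measurement closer in code.

Run:
```python
from h import *
import pickle
c=pickle.load(open("w1.pkl","rb")); print(atz(c,331,205,.066))
camera("wrist")
for i in range(3): camera("scene")
s=telemetry.read_state(); print(s["ee_pos"],abs(s["joint_vel"]).max())
c=get_calibration("wrist"); im=camera("wrist"); pickle.dump(c,open("w2.pkl","wb"))
g=cv2.cvtColor(im,cv2.COLOR_RGB2GRAY)
a=im[140:260,270:390,::-1]; a=cv2.LUT(a,np.clip((np.arange(256)-150)*2.4,0,255).astype(np.uint8))
b=im[0:90,250:400,::-1]
o=np.zeros((600,800,3),np.uint8); o[:480,:480]=cv2.resize(a,None,fx=4,fy=4,interpolation=cv2.INTER_CUBIC)
o[:180,490:790]=cv2.resize(b,None,fx=2,fy=2)
cv2.imwrite("pics/w2.png",o)
rows([.571,.107,.16],down(10))
```

```text
[0.5684721  0.11710837 0.066     ]
[0.56061103 0.089036   0.22820773] 0.017531262511175955
turn [-0.    0.01 -0.19] shift [0.415 0.329 1.711] rows>= 1.7
```

View pics/w2.png

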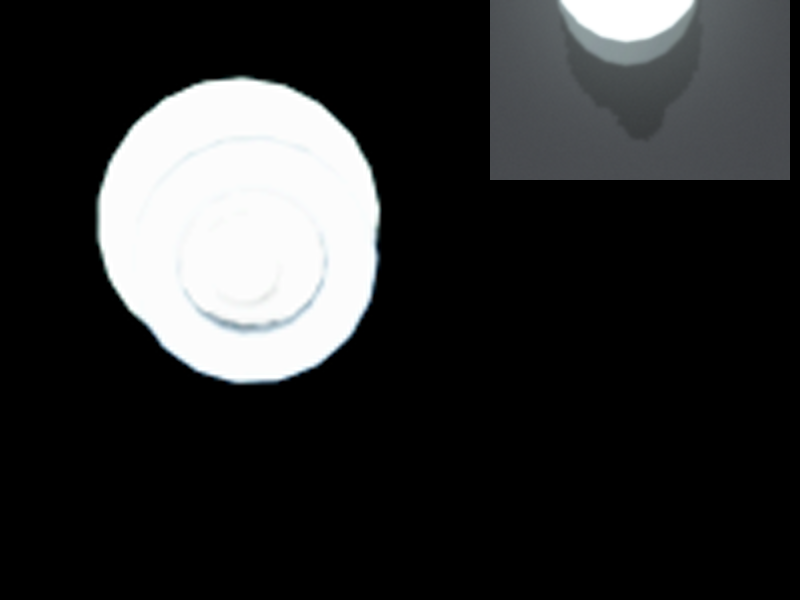

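The stretched crop shows the ring's top circle centred at full-image (333.4,204.8) and the foot disc behind it.

Run:
```python
from h import *
import pickle
c=pickle.load(open("w2.pkl","rb")); p=atz(c,333.4,204.8,.066);print(c["xyz"],p)
print("pin top",atz(c,270+247/4,140+273/4,.075), "foot",atz(c,270+238/4,140+217/4,.008))
rows([.5695,.109,.16],down(10))
```

```text
[0.5506224  0.16057793 0.36854667] [0.57022958 0.11075301 0.066     ]
pin top [0.5687694  0.10912221 0.075     ] foot [0.56820901 0.11131679 0.008     ]
turn [-0.    0.01 -0.19] shift [0.471 0.3   1.711] rows>= 1.7
```

Call:
{"name": "drive_tool", "arguments": {
  "series": [0,0,-0.2,0.25,0.15,0.6,1,0,0,-0.2,0.5,0.3,1.3,1,0,0,-0.2,0.5,0.3,2,1,0,0,-0.2,0.5,0.3,2.7,1,0,0,-0.2,0.5,0.3,3.2,1,0,0,-0.2,0.5,0.3,3.7,1,0,0,-0.2,0.5,0.3,4,1,0,0,-0.2,0.5,0.3,4.1,1,0,0,-0.2,0.5,0.3,4.1,1,0,0,-0.2,0.5,0.3,4.1,1]
}}

```text
time: 2.9
ee_pos: [0.57, 0.1116, 0.0656]
eef_rot: [0.642, 0.767, 0.0, 0.001]
ft_force: [-0.4, -0.1, 0.6]
width: 0.0868
grip_force: 0.0
```

Call:
{"name": "drive_tool", "arguments": {
  "series": [0,0,0,0,0,0,-0.2,0,0,0,0,0,0,-0.6,0,0,0,0,0,0,-1,0,0,0,0,0,0,-1,0,0,0,0,0,0,-1,0,0,0,0,0,0,-1,0,0,0,0,0,0,-1],
  "grip_force": 20
}}

```text
time: 3.48
ee_pos: [0.5692, 0.1118, 0.0646]
eef_rot: [0.641, 0.767, -0.0, -0.0]
ft_force: [-1.3, -0.7, 2.9]
width: 0.054
grip_force: 20.0
```

Call:
{"name": "drive_tool", "arguments": {
  "series": [0,0,0,0,0,-0.3,-1,0,0,0,0,0,-0.7,-1,0,0,0,0,0,-1.2,-1,0,0,0,0,0,-1.8,-1,0,0,0,0,0,-2.4,-1,0,0,0,0,0,-2.6,-1,0,0,0,0,0,-2.6,-1,0,0,0,0,0,-2.6,-1]
}}

```text
time: 4.15
ee_pos: [0.5692, 0.1117, 0.1681]
eef_rot: [0.642, 0.767, -0.0, 0.0]
ft_force: [-0.7, -1.0, -2.6]
width: 0.0537
grip_force: 20.0
```

Run:
```python
from h import *
import pickle
camera("scene");camera("scene")
s=telemetry.read_state(); print(s["ee_pos"],s["width"],s["grip_force"])
c=get_calibration("wrist"); im=camera("wrist"); pickle.dump(c,open("w3.pkl","wb"))
sc=camera("scene");tp=camera("top")
a=cv2.resize(im[:240,160:480,::-1],(400,300),interpolation=cv2.INTER_CUBIC)
k=lambda i,x,y,w,h:cv2.resize(i[y:y+h,x:x+w,::-1],(400,300),interpolation=cv2.INTER_CUBIC)
o=np.vstack([np.hstack([k(im,220,0,200,150),k(im,160,150,320,240)]),np.hstack([k(sc,400,145,60,45),k(tp,122,216,60,45)])])
cv2.imwrite("pics/w3.png",o)
```

```text
[0.5685536 0.1114746 0.1669096] 0.05362812300149995 20.000669868968544
```

View pics/w3.png

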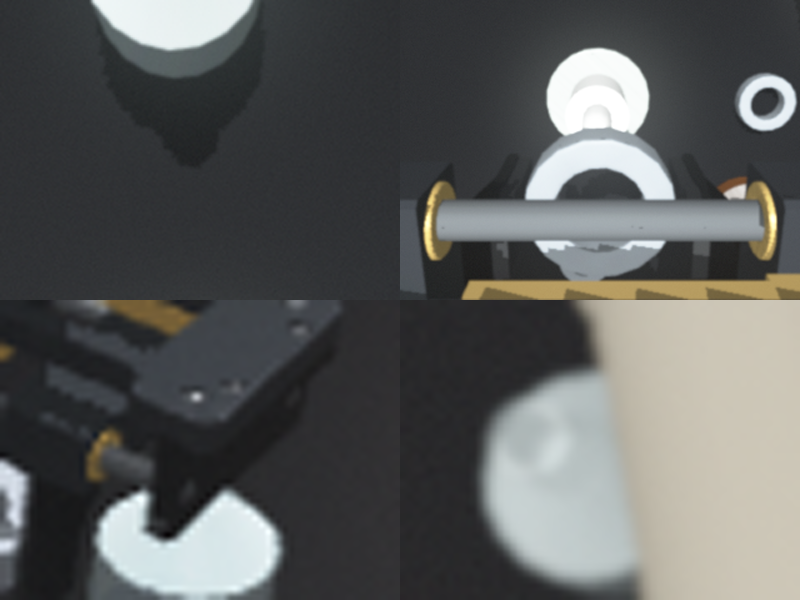

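The ring is held (top right). The flask mouth shows in the top view at about (143,237) full-image, partly hidden by the arm. I'll move nearer to see it with the wrist camera.

Run:
```python
from h import *
cs,ct=get_calibration("scene"),get_calibration("top")
print(tri([(cs,431,162),(ct,143,237)]))
rows([.54,.205,.20],down(10))
```

```text
(array([0.5276907 , 0.28568174, 0.09171802]), [0.0017, 0.0017])
turn [-0.02 -0.    0.04] shift [ 2.423 -0.296 -0.817] rows>= 2.5
```

Call:
{"name": "drive_tool", "arguments": {
  "series": [0,0,0,0.3,0,-0.3,-1,0,0,0,0.7,-0.1,-0.6,-1,0,0,0,1.2,-0.2,-0.8,-1,0,0,0,1.7,-0.2,-0.8,-1,0,0,0,2.2,-0.3,-0.8,-1,0,0,0,2.4,-0.3,-0.8,-1,0,0,0,2.4,-0.3,-0.8,-1,0,0,0,2.4,-0.3,-0.8,-1]
}}

```text
time: 5.07
ee_pos: [0.5405, 0.2046, 0.2011]
eef_rot: [0.641, 0.768, 0.0, 0.0]
ft_force: [0.6, 0.0, -2.4]
width: 0.0539
grip_force: 20.0
```

Run:
```python
from h import *
import pickle
camera("scene");camera("scene")
s=telemetry.read_state(); print(s["ee_pos"],s["width"],s["grip_force"])
c=get_calibration("wrist"); im=camera("wrist"); pickle.dump(c,open("w4.pkl","wb"))
q=proj(c,[.528,.286,.095])[0].astype(int); print(q)
a=np.ascontiguousarray(im[:,:,::-1])
a=np.vstack([a])
x,y=max(q[0]-75,0),max(q[1]-56,0); print(x,y)
k=cv2.resize(a[y:y+112,x:x+150],(800,597),interpolation=cv2.INTER_CUBIC)
k=cv2.LUT(k,(255*(np.arange(256)/255)**2.5).astype(np.uint8))
cv2.imwrite("pics/w4.png",k)
```

```text
[0.54108636 0.20302439 0.20062968] 0.05390343542549531 20.00041770050302
[320 123]
245 67
```

View pics/w4.png

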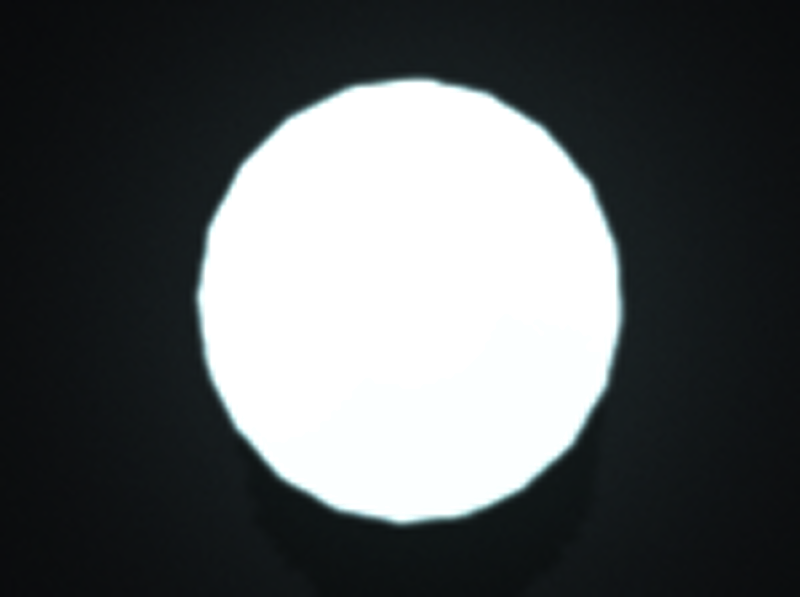

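The body's outline is a clean circle at x 282–362, y 82–165 px. The mouth is saturated, so I fit the known body cylinder's silhouette to the contour.

Run:
```python
from h import *
import pickle
from scipy.optimize import least_squares
c=pickle.load(open("w4.pkl","rb")); print(c["xyz"])
im=camera("wrist"); g=cv2.cvtColor(im,cv2.COLOR_RGB2GRAY)
_,b=cv2.threshold(g[60:180,250:400],150,255,0)
k=max(cv2.findContours(b,cv2.RETR_EXTERNAL,cv2.CHAIN_APPROX_NONE)[0],key=cv2.contourArea)[:,0]+[250,60]
print(cv2.fitEllipse(k.astype(np.float32)))
t=np.linspace(0,2*np.pi,90)
def hull(x,y,r,zs=(0,.038)):
    P=np.vstack([np.c_[x+r*np.cos(t),y+r*np.sin(t),0*t+z] for z in zs])
    return cv2.convexHull(proj(c,P).astype(np.float32))
f=lambda p:[cv2.pointPolygonTest(hull(*p),(float(a),float(d)),True) for a,d in k]
s=least_squares(f,[.528,.286,.032],diff_step=1e-3,x_scale=[.01,.01,.01]);print(s.x,np.abs(s.fun).mean())
g2=lambda p:[cv2.pointPolygonTest(hull(p[0],p[1],.032),(float(a),float(d)),True) for a,d in k]
s=least_squares(g2,[.528,.286],diff_step=1e-3);print(s.x,np.abs(s.fun).mean())
```

```text
[0.52973117 0.27437846 0.34092621]
((321.4019470214844, 122.72140502929688), (79.34172058105469, 83.01632690429688), 0.39251306653022766)
[0.52847763 0.28862047 0.03231206] 0.24659763429871154
[0.52846967 0.28866486] 0.41291143485138687
```

Run:
```python
from h import *
import pickle
c=pickle.load(open("w3.pkl","rb")); T=np.array([.56855,.11147,.16691]); z=T[2]+.0014
a,b=atz(c,320,262,z),atz(c,320,371.6,z); l,rr=atz(c,260,298,z),atz(c,380,298,z); hf=atz(c,320,150+167/1.25,z)
print(a-T,b-T,np.linalg.norm(a-b),np.linalg.norm(l-rr),hf-T)
s=telemetry.read_state(); Rt=R.from_quat(s["eef_rot"])
for p in (a,b,hf,(l+rr)/2): print(Rt.inv().apply(p-T))
rows([.5285,.2885,.165],down(10))
print(s["ee_pos"],s["time"])
```

```text
[-0.00287163  0.02409259  0.0014    ] [ 0.00645835 -0.02772952  0.0014    ] 0.05265530072841306 0.051331930692139476 [-0.00116329  0.01460384  0.0014    ]
[ 0.02422243  0.00139145 -0.00141313]
[-0.02843274  0.0015027  -0.00138492]
[ 0.01458115  0.00141182 -0.00140797]
[ 0.00796491  0.0014154  -0.00140442]
turn [-0.    0.01  0.02] shift [2.162 0.065 0.886] rows>= 2.2
[0.54107663 0.20292647 0.20048312] 5.2667
```

Call:
{"name": "drive_tool", "arguments": {
  "series": [0,0,0,0.4,0,0.2,-1,0,0,0,0.9,0,0.4,-1,0,0,0,1.5,0,0.6,-1,0,0,0,1.9,0,0.8,-1,0,0,0,2.2,0,0.9,-1,0,0,0,2.2,0,0.9,-1,0,0,0,2.2,0,0.9,-1,0,0,0,2.2,0,0.9,-1,0,0,0,2.2,0,0.9,-1]
}}

```text
time: 6.02
ee_pos: [0.526, 0.2893, 0.165]
eef_rot: [0.642, 0.766, 0.0, 0.001]
ft_force: [-0.8, -0.5, -1.3]
width: 0.0541
grip_force: 20.0
```

Run:
```python
from h import *
s=telemetry.read_state(); print(s["ee_pos"],s["ft_force"])
R0=R.from_quat(s["eef_rot"]); print(np.array([.5285,.2885])-(s["ee_pos"]+R0.apply([-.002,.0014,0]))[:2])
rows([.5285,.2885,.105],down(10))
sc=camera("scene"); cv2.imwrite("pics/s5.png",cv2.resize(sc[110:230,350:510,::-1],(800,600),interpolation=cv2.INTER_CUBIC))
```

```text
[0.52595705 0.28933382 0.16498996] [-0.79970256 -0.511101   -1.32645976]
[0.00081473 0.00089049]
turn [0.01 0.01 0.01] shift [-0.031  0.058  1.5  ] rows>= 1.4
```

View pics/s5.png

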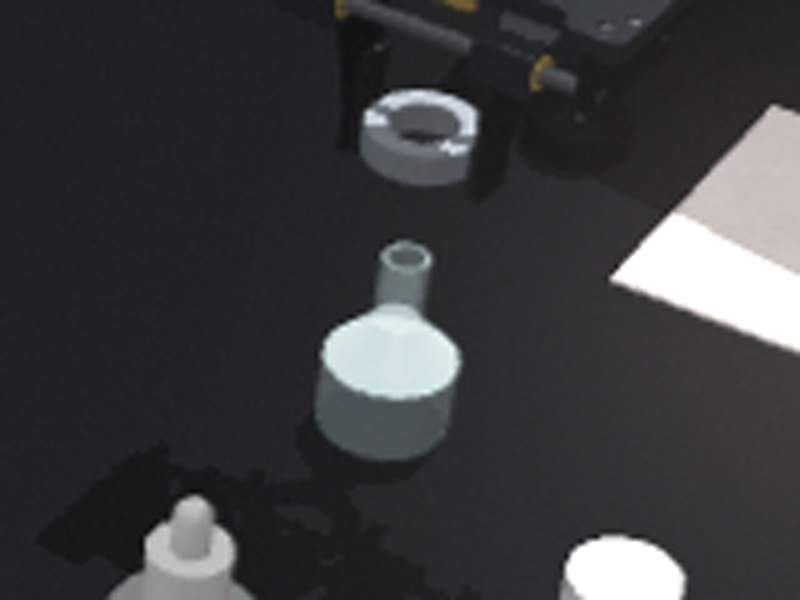

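The picture shows the ring held level above the flask, with the ring top at scene px (433.8,134.0) and the mouth at (431.2,161.2). I check their horizontal alignment.

Run:
```python
from h import *
c=get_calibration("scene")
print(atz(c,431.2,161.2,.095),atz(c,433.8,134.0,.1664))
```

```text
[0.52917305 0.286543   0.095     ] [0.52609253 0.28458423 0.1664    ]
```

Call:
{"name": "drive_tool", "arguments": {
  "series": [0,0,0,0.03,0.05,0.2,-1,0,0,0,0.03,0.05,0.5,-1,0,0,0,0.03,0.05,0.8,-1,0,0,0,0.03,0.05,1.1,-1,0,0,0,0.03,0.05,1.3,-1,0,0,0,0.03,0.05,1.5,-1,0,0,0,0.03,0.05,1.6,-1,0,0,0,0.03,0.05,1.7,-1,0,0,0,0.03,0.05,1.7,-1]
}}

```text
time: 6.82
ee_pos: [0.5265, 0.2923, 0.0958]
eef_rot: [0.641, 0.767, -0.0, -0.0]
ft_force: [-0.8, 0.6, -3.0]
width: 0.0539
grip_force: 20.0
```

Call:
{"name": "drive_tool", "arguments": {
  "series": [0,0,0,0,0,0.15,-1,0,0,0,0,0,0.3,-1,0,0,0,0,0,0.4,-1,0,0,0,0,0,0.5,-1,0,0,0,0,0,0.6,-1,0,0,0,0,0,0.6,-1,0,0,0,0,0,0.6,-1]
}}

```text
time: 7.4
ee_pos: [0.5267, 0.2923, 0.0723]
eef_rot: [0.641, 0.767, -0.0, -0.0]
ft_force: [0.6, -0.3, -2.7]
width: 0.0539
grip_force: 20.0
```

Call:
{"name": "drive_tool", "arguments": {
  "series": [0,0,0,0,0,0.03,-1,0,0,0,0,0,0.06,-1,0,0,0,0,0,0.06,-1,0,0,0,0,0,0.06,-1]
}}

```text
time: 7.73
ee_pos: [0.527, 0.2924, 0.0706]
eef_rot: [0.641, 0.767, 0.0, 0.0]
ft_force: [-0.9, -1.1, 2.2]
width: 0.0536
grip_force: 20.0
```

Call:
{"name": "drive_tool", "arguments": {
  "series": [0,0,0,0,0,0,0.3,0,0,0,0,0,0,0.5,0,0,0,0,0,0,0.8,0,0,0,0,0,0,1,0,0,0,0,0,0,1,0,0,0,0,0,0,1,0,0,0,0,0,0,1,0,0,0,0,0,0,1]
}}

```text
time: 8.4
ee_pos: [0.5267, 0.2924, 0.0701]
eef_rot: [0.641, 0.767, -0.0, 0.0]
ft_force: [0.5, -0.1, -0.2]
width: 0.086
grip_force: 0.0
```

Call:
{"name": "drive_tool", "arguments": {
  "series": [0,0,0,0,0,-0.3,1,0,0,0,0,0,-0.8,1,0,0,0,0,0,-1.5,1,0,0,0,0,0,-2.3,1,0,0,0,0,0,-3.2,1,0,0,0,0,0,-4,1,0,0,0,0,0,-4.5,1,0,0,0,0,0,-4.5,1,0,0,0,0,0,-4.5,1]
}}

```text
time: 9.15
ee_pos: [0.527, 0.2928, 0.252]
eef_rot: [0.641, 0.767, 0.001, 0.001]
ft_force: [0.0, 0.5, -0.3]
width: 0.0874
grip_force: 0.0
```

Run:
```python
from h import *
s=telemetry.read_state(); print(s["ee_pos"],s["ft_force"],s["joint_positions"].round(2))
sc=camera("scene"); cv2.imwrite("pics/s6.png",cv2.resize(sc[110:230,350:510,::-1],(800,600),interpolation=cv2.INTER_CUBIC))
rows([.50,.0,.28],down(-10));
R1=R.from_rotvec(0*np.ones(3))
# pipette grasp frame
a=np.radians(-25.3); h=np.array([np.cos(a),np.sin(a),0]); up=-h*np.sin(np.radians(35))+np.array([0,0,np.cos(np.radians(35))])
btn=np.array([.5655,-.2455,.1585]); grip=btn-.035*up; print("up",up,"grip",grip)
```

```text
[0.5269882  0.29284886 0.25203072] [ 0.03106189  0.4829265  -0.33089304] [ 0.03  0.38 -0.78  1.48  0.27  1.39 -0.59]
turn [0.01 0.   4.04] shift [-7.075 -1.949 -0.738] rows>= 7.1
up [-0.51856045  0.2451224   0.81915204] grip [ 0.58364962 -0.25407928  0.12982968]
```

View pics/s6.png

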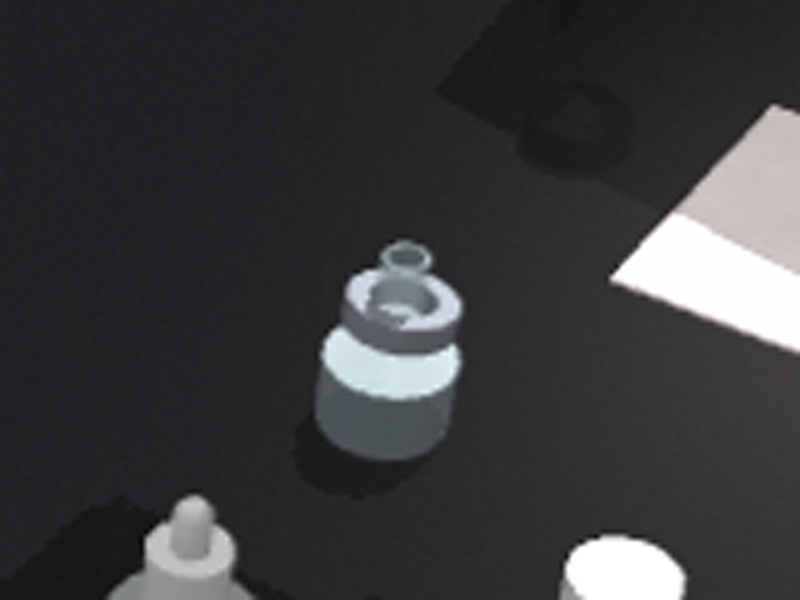

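The ring sits level around the neck on the shoulder, and the flask is upright with its mouth unmoved at crop (406,256). Now the pipette.

Call:
{"name": "drive_tool", "arguments": {
  "series": [0,0,0.4,-0.7,-0.2,-0.2,1,0,0,0.8,-1.6,-0.4,-0.4,1,0,0,1.3,-2.5,-0.7,-0.6,1,0,0,1.8,-3.4,-0.9,-0.7,1,0,0,2.3,-4.3,-1.2,-0.7,1,0,0,2.8,-5.2,-1.4,-0.7,1,0,0,3.3,-6.1,-1.7,-0.7,1,0,0,3.8,-6.7,-1.9,-0.7,1,0,0,4,-7.1,-1.9,-0.7,1,0,0,4,-7.1,-1.9,-0.7,1]
}}

```text
time: 10.03
ee_pos: [0.5021, -0.0045, 0.2772]
eef_rot: [0.767, 0.642, -0.001, -0.0]
ft_force: [0.1, -0.6, -0.4]
width: 0.0875
grip_force: 0.0
```

```bash
cat >> h.py <<'E'
a=np.radians(-25.3); hh=np.array([np.cos(a),np.sin(a),0])
def tilt(d):
    e=np.radians(d); up=-hh*np.sin(e)+np.array([0,0,np.cos(e)]); y=hh*np.cos(e)+np.array([0,0,np.sin(e)])
    return R.from_matrix(np.c_[np.cross(y,-up),y,-up]),up
RT,UP=tilt(35)
GRIP=np.array([.58365,-.2541,.1298])
E
python3 - <<'E'
from h import *
s=telemetry.read_state();print(s["ee_pos"],s["joint_positions"].round(2))
rows(GRIP+.107*UP,RT)
E
```

```text
[ 0.5020864  -0.00452342  0.27718167] [ 0.49  0.08 -0.6   1.7   0.05  1.37 -0.3 ]
turn [-6.97 -0.91  2.94] shift [-5.38   1.627  1.498] rows>= 5.6
```

Call:
{"name": "drive_tool", "arguments": {
  "series": [-0.8,-0.1,0.3,-0.6,0.2,0,1,-1.6,-0.2,0.7,-1.3,0.4,0.1,1,-2.4,-0.3,1,-2,0.6,0.2,1,-3.2,-0.4,1.4,-2.7,0.8,0.4,1,-4,-0.5,1.7,-3.4,1,0.6,1,-4.8,-0.6,2.1,-4.1,1.2,0.8,1,-5.6,-0.7,2.4,-4.8,1.4,1.1,1,-6.4,-0.8,2.7,-5.2,1.6,1.3,1,-7,-0.9,2.9,-5.4,1.6,1.4,1,-7,-0.9,2.9,-5.4,1.6,1.4,1]
}}

```text
time: 10.87
ee_pos: [0.5267, -0.2237, 0.2187]
eef_rot: [0.803, 0.514, 0.163, 0.253]
ft_force: [-0.2, 0.0, -1.0]
width: 0.0872
grip_force: 0.0
```

Run:
```python
from h import *
import pickle
camera("top");camera("top")
s=telemetry.read_state();print(s["ee_pos"],s["joint_positions"].round(2),abs(s["joint_vel"]).max())
c=get_calibration("wrist"); im=camera("wrist"); pickle.dump(c,open("w7.pkl","wb"))
print("btn",proj(c,GRIP+.035*UP),"grip",proj(c,GRIP),"collar",proj(c,GRIP-.0225*UP))
cv2.imwrite("pics/w7.png",im[:,:,::-1])
rows(GRIP+.107*UP,RT); rows(GRIP+.007*UP,RT)
```

```text
[ 0.52877416 -0.222673    0.22160947] [ 0.71 -0.12 -0.42  2.13  0.07  0.52 -0.19] 0.038974617989612124
btn [[316.45044457 267.93991838]] grip [[316.90557641 252.15890573]] collar [[317.14100968 243.99561096]]
turn [ 0.02 -0.1   0.11] shift [-0.13  -0.053  0.118] rows>= 0.2
turn [ 0.02 -0.1   0.11] shift [-0.152 -0.058  2.618] rows>= 2.5
```

View pics/w7.png

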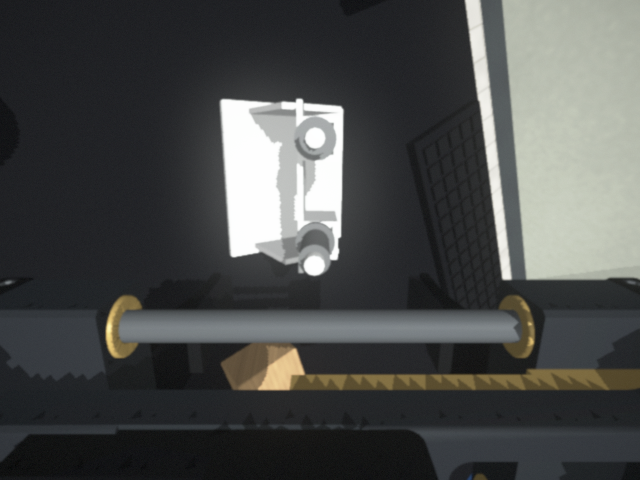

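Wrist view: the long pipette's button is at (315,263), predicted (316,268), so it is about 3 mm further along tool +x. The short pipette is at (316,138) and well clear. I go in along the axis.

Call:
{"name": "drive_tool", "arguments": {
  "series": [0,-0.1,0.1,-0.08,-0.05,0.1,1,0,-0.1,0.1,-0.08,-0.05,0.4,1,0,-0.1,0.1,-0.08,-0.05,0.8,1,0,-0.1,0.1,-0.08,-0.05,1.2,1,0,-0.1,0.1,-0.08,-0.05,1.6,1,0,-0.1,0.1,-0.08,-0.05,2,1,0,-0.1,0.1,-0.08,-0.05,2.3,1,0,-0.1,0.1,-0.08,-0.05,2.5,1,0,-0.1,0.1,-0.08,-0.05,2.6,1,0,-0.1,0.1,-0.08,-0.05,2.6,1]
}}

```text
time: 11.85
ee_pos: [0.5812, -0.2507, 0.1358]
eef_rot: [0.806, 0.51, 0.161, 0.255]
ft_force: [-0.8, -0.5, 0.0]
width: 0.0871
grip_force: 0.0
```

Call:
{"name": "drive_tool", "arguments": {
  "series": [0,0,0,0,0,0,0.4,0,0,0,0,0,0,0,0,0,0,0,0,0,-0.5,0,0,0,0,0,0,-1,0,0,0,0,0,0,-1,0,0,0,0,0,0,-1,0,0,0,0,0,0,-1,0,0,0,0,0,0,-1,0,0,0,0,0,0,-1,0,0,0,0,0,0,-1],
  "grip_force": 20
}}

```text
time: 12.68
ee_pos: [0.5801, -0.2515, 0.136]
eef_rot: [0.806, 0.509, 0.161, 0.256]
ft_force: [0.3, -0.2, 0.7]
width: 0.0278
grip_force: 0.0
```

Run:
```python
from h import *
s=telemetry.read_state();print(s["ee_pos"]-(GRIP+.007*UP),s["ft_force"],s["joint_positions"].round(2))
rows(s["ee_pos"]+.125*UP,RT)
```

```text
[0.00012211 0.00086346 0.00047166] [ 0.29967255 -0.15601025  0.69670492] [ 0.69  0.14 -0.41  2.09  0.44  0.34 -0.52]
turn [ 0.04  0.02 -0.02] shift [-0.006  0.011 -3.125] rows>= 3.0
```

Call:
{"name": "drive_tool", "arguments": {
  "series": [0,0,0,0,0,0,-1,0,0,0,0,0,0,-1,0,0,0,0,0,0,-1,0,0,0,0,0,0,-1]
}}

```text
time: 13.02
ee_pos: [0.5799, -0.2515, 0.1358]
eef_rot: [0.806, 0.509, 0.161, 0.256]
ft_force: [-2.1, 1.6, 1.2]
width: 0.0213
grip_force: 20.0
```

Call:
{"name": "drive_tool", "arguments": {
  "series": [0,0,0,0,0,-0.2,-1,0,0,0,0,0,-0.5,-1,0,0,0,0,0,-0.9,-1,0,0,0,0,0,-1.3,-1,0,0,0,0,0,-1.8,-1,0,0,0,0,0,-2.3,-1,0,0,0,0,0,-2.8,-1,0,0,0,0,0,-3.2,-1,0,0,0,0,0,-3.2,-1,0,0,0,0,0,-3.2,-1]
}}

```text
time: 13.85
ee_pos: [0.5139, -0.22, 0.2415]
eef_rot: [0.806, 0.509, 0.162, 0.257]
ft_force: [0.3, -0.4, -0.8]
width: 0.021
grip_force: 20.0
```

Run:
```python
from h import *
s=telemetry.read_state();print(s["ee_pos"],s["width"],s["grip_force"],s["joint_positions"].round(2))
p=s["ee_pos"]; rows([.47,-.16,.33],down(-15)); rows([.50,0,.33],down(-10))
```

```text
[ 0.51387014 -0.21995863  0.24150334] 0.020969485302047335 19.99948276206851 [ 0.74 -0.18 -0.43  2.14  0.02  0.56 -0.17]
turn [ 7.04  0.66 -2.02] shift [ 0.88  -0.054 -2.751] rows>= 5.1
turn [ 7.02  0.96 -2.99] shift [ 4.814 -0.902 -3.356] rows>= 5.7
```

Call:
{"name": "drive_tool", "arguments": {
  "series": [0.5,0.05,-0.1,0.1,0,-0.6,-1,1.3,0.1,-0.4,0.2,0,-1.2,-1,2.1,0.2,-0.6,0.3,0,-1.8,-1,2.9,0.3,-0.8,0.5,0,-2.2,-1,3.7,0.4,-1.1,0.6,0,-2.5,-1,4.5,0.4,-1.3,0.7,0,-2.7,-1,5.3,0.5,-1.5,0.8,0,-2.75,-1,6.1,0.6,-1.8,0.9,0,-2.75,-1,7,0.65,-2,0.9,-0.05,-2.75,-1,7,0.65,-2,0.9,-0.05,-2.75,-1]
}}

```text
time: 14.68
ee_pos: [0.4713, -0.16, 0.3267]
eef_rot: [0.794, 0.608, -0.001, -0.003]
ft_force: [-0.3, 0.5, -1.0]
width: 0.0213
grip_force: 20.0
```

Run:
```python
from h import *
s=telemetry.read_state();print(s["width"],s["grip_force"],s["joint_positions"].round(2))
rows([.50,.10,.33],down(0)); rows([.5285,.2885,.2585],down(10))
```

```text
0.021277517223027054 19.999052323400974 [ 0.66  0.05 -0.44  1.63  0.02  1.48 -0.04]
turn [-0.06 -0.03 -3.01] shift [ 6.463 -0.998 -0.063] rows>= 6.3
turn [-0.06 -0.04 -5.01] shift [11.195 -1.525  1.737] rows>= 11.0
```

Call:
{"name": "drive_tool", "arguments": {
  "series": [0,0,-0.2,0.4,-0.05,0,-1,0,0,-0.5,1,-0.1,0,-1,0,0,-0.8,1.7,-0.25,0,-1,0,0,-1.1,2.5,-0.4,0,-1,0,0,-1.5,3.3,-0.5,0,-1,0,0,-1.9,4.1,-0.6,0,-1,0,0,-2.3,4.9,-0.8,0,-1,0,0,-2.7,5.7,-0.9,0,-1,0,0,-3,6.3,-1,0,-1,0,0,-3,6.5,-1,0,-1]
}}

```text
time: 15.52
ee_pos: [0.4981, 0.1088, 0.3297]
eef_rot: [0.704, 0.71, 0.002, 0.001]
ft_force: [-0.6, -0.2, -0.4]
width: 0.0217
grip_force: 20.0
```

Run:
```python
from h import *
rows([.5285,.2885,.30],down(10))
```

```text
turn [ 0.05 -0.01 -1.91] shift [4.485 0.793 0.751] rows>= 4.4
```

Call:
{"name": "drive_tool", "arguments": {
  "series": [0,0,-0.2,0.3,0.1,0,-1,0,0,-0.4,0.9,0.2,0.1,-1,0,0,-0.7,1.6,0.3,0.2,-1,0,0,-1,2.3,0.4,0.3,-1,0,0,-1.3,3,0.5,0.4,-1,0,0,-1.6,3.7,0.6,0.6,-1,0,0,-1.8,4.2,0.7,0.7,-1,0,0,-1.9,4.6,0.8,0.75,-1,0,0,-1.9,4.6,0.8,0.75,-1,0,0,-1.9,4.6,0.8,0.75,-1]
}}

```text
time: 16.35
ee_pos: [0.5314, 0.287, 0.299]
eef_rot: [0.646, 0.763, 0.001, 0.0]
ft_force: [0.1, 0.4, -1.4]
width: 0.0213
grip_force: 20.0
```

Run:
```python
from h import *
camera("top");camera("top")
s=telemetry.read_state();print(s["ee_pos"],s["width"],s["grip_force"],s["joint_positions"].round(2))
sc=camera("scene"); cv2.imwrite("pics/s8.png",cv2.resize(sc[70:220,340:540,::-1],(800,600),interpolation=cv2.INTER_CUBIC))
rows([.5285,.2885,.2645],down(10))
c=get_calibration("scene"); print(proj(c,s["ee_pos"]-[0,0,.1395]),proj(c,[.5285,.2885,.095]))
```

```text
[0.53195642 0.28536483 0.29962184] 0.021493951976145436 19.99907249584794 [ 0.05  0.36 -0.8   1.4   0.26  1.48 -0.58]
turn [ 0.03  0.01 -0.14] shift [ 0.099 -0.077  0.881] rows>= 0.9
[[435.71811393 137.43666325]] [[431.53624066 160.7330036 ]]
```

View pics/s8.png

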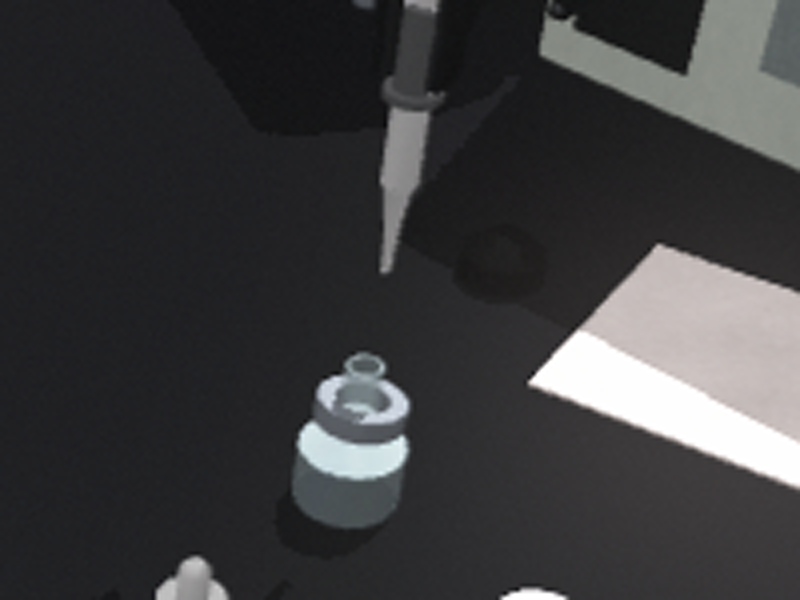

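Scene view: the pipette is upright with its tip at px (436.5,138.0), predicted (435.7,137.4), and the ring and flask are undisturbed with the mouth at (431.2,161.5). Final small shift and descent.

Call:
{"name": "drive_tool", "arguments": {
  "series": [0,0,0,0.05,-0.04,0.2,-1,0,0,0,0.1,-0.08,0.4,-1,0,0,0,0.1,-0.08,0.6,-1,0,0,0,0.1,-0.08,0.8,-1,0,0,0,0.1,-0.08,0.95,-1,0,0,0,0.1,-0.08,1,-1,0,0,0,0.1,-0.08,1,-1,0,0,0,0.1,-0.08,1,-1,0,0,0,0.1,-0.08,1,-1,0,0,0,0.1,-0.08,1,-1]
}}

```text
time: 17.33
ee_pos: [0.5282, 0.2897, 0.26]
eef_rot: [0.647, 0.763, 0.001, 0.001]
ft_force: [0.7, -0.6, -0.4]
width: 0.0215
grip_force: 20.0
```

Run:
```python
from h import *
camera("top");camera("top")
s=telemetry.read_state();print(s["ee_pos"],s["ft_force"],s["width"],s["grip_force"],abs(s["joint_vel"]).max())
sc=camera("scene"); cv2.imwrite("pics/s9.png",cv2.resize(sc[90:210,360:520,::-1],(800,600),interpolation=cv2.INTER_CUBIC))
c=get_calibration("scene"); print(proj(c,[.5285,.2885,.12]),proj(c,[.5285,.2885,.095]))
```

```text
[0.52813474 0.28965165 0.25982983] [ 0.54113073  0.27745388 -0.53403575] 0.021443945217186598 19.99925937037915 0.0026816938436844398
[[432.99641274 151.55393415]] [[431.53624066 160.7330036 ]]
```

View pics/s9.png

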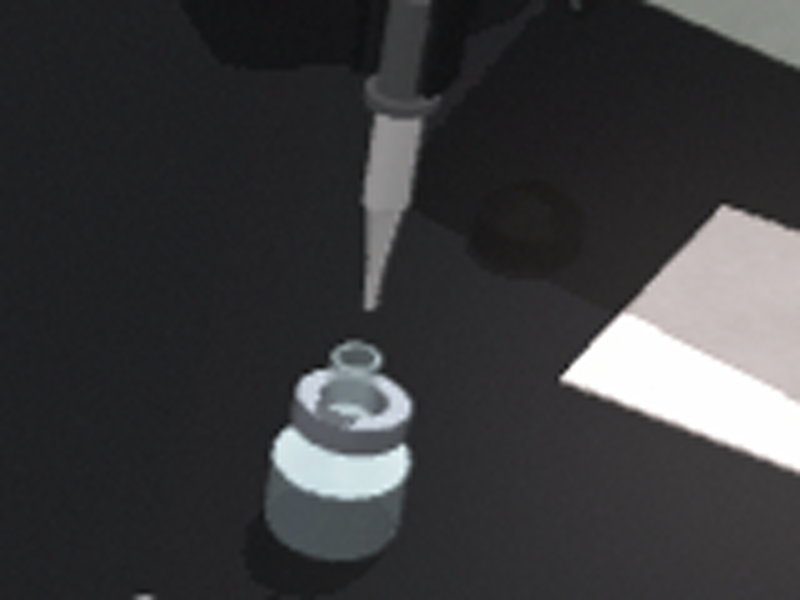

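The tip is at scene px (434.0,152), expected (433.0,151.6), so it is on the mouth's axis about 25 mm up. The ring is seated and the arm is still, so I hand in.

```bash
python3 -c "
from bench import r
print(r.close_job())"
```

```text
the job is handed in; nothing more can be done
None
```

I handed the job in with the ring sitting level on the flask's shoulder and the longer pipette held upright and still, its tip about 25 mm above the middle of the mouth by the last camera view; no verdict came back.

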